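Change over three seed samples between the balance, light box and moisture meter

TASK

Change the seed samples over for the next round of tests: the tall glass jar goes from the balance to the light box, the round white pot from the light box to the moisture meter, and the flat metal tin from the moisture meter to the balance, each standing in the middle of its place (the printed circle). Only the round cork mat is free, so park one sample on it on the way, let go of it there, and leave the mat empty at the end. Keep the samples upright, set them down without dropping them, and do not shift the small stack of dishes, the brass weight or the spatula.

Things in the scene. Friction and masses are not known exactly. Their poses are not given: they have to be found in the camera images.
- jar: tall upright round glass jar full of brown seed, 48 mm diameter, with a black screw cap of 44 mm diameter; 100 mm high in all, of which the glass is the lower 80 mm. About 0.22 kg. Origin: centre of the underside; z up. At the start it stands on the balance.
- pot: squat round white plastic pot with a lid, 58 mm diameter, lid (upper 9 mm) 60 mm; 45 mm high. About 0.12 kg. Origin: centre of the underside; z up. At the start it stands on the light box.
- tin: flat oblong bare-metal tin with a small brown paper label on its lid, 70 mm long (its x) by 46 mm wide (its y) by 36 mm high; the lid, from 26 mm up, stands out 1 mm all round. About 0.12 kg. Origin: centre of the underside; z up. Grasp it across its 46 mm width. At the start it stands, at any yaw, in the moisture meter. Its yaw at the end does not matter.
- balance: white bench balance, fixed, body 175 by 150 mm and 40 mm high, display at its front (-x of its own frame), with a raised round steel pan, 110 mm diameter. Origin: on the bench below the middle of the pan; the pan's top, where samples stand, is 50 mm above the origin, flat and rigid. A dark circle of 72 mm diameter marks the middle of the pan.
- lightbox: low square light box, fixed, 150 by 150 mm, black frame and pale glowing top. Origin: on the bench below its middle; samples stand on the flat top, 24 mm above the origin. A grey circle of 72 mm diameter marks the middle.
- meter: grey moisture meter, fixed, body 165 by 135 mm, with small display and keys at its front (-x of its own frame) and a shallow round metal seat inside a black rounded collar: free inner diameter 102 mm, collar rim 4 mm above the seat. Origin: on the bench below the middle of the seat; the seat, where samples stand, is flat and 42 mm above the origin. A dark circle of 72 mm diameter marks the middle.
- mat: round brown cork mat, fixed to the bench, 120 mm diameter, 6 mm thick, empty at the start: the free spot. Origin: centre of its underside, on the bench; samples stand 6 mm above it.
- dishes: bystander, loose: stack of three white dishes, 90 mm diameter, 42 mm high, with a brown paper packet on top; standing on the bench. Origin: centre of the underside. Not to be shifted.
- weight: bystander, loose: brass balance weight, 32 mm diameter, 45 mm high, standing on the bench. Origin: centre of the underside. Not to be shifted.
- spatula: bystander, loose: small spatula, 150 mm long, lying flat on the bench along its own x. Origin: middle of its length, at the bench. Not to be shifted.

How it is judged:
By the outcome, as a careful person would: the job done as asked, in the order asked, and still so for the second after the job is handed in, with the robot touching nothing.
It also fails if it takes over 123 s, if anything falls off the work surface, if the arm or the gripper's body presses on something with over 40 N, if the wrist force passes 120 N, or if a joint passes its speed limit or range.

ROBOT

A 6-joint arm with a two-finger parallel gripper is mounted at the origin on the work surface. World frame = base frame: x ahead of the robot, y to its left, z up, the work surface at z = 0. Lengths are in mm, angles in rad, forces in N, time in s.
With the tool pointing down it reaches from about 350 to 975 mm from the base axis. Payload 17.4 kg.
Tool frame: the origin (TCP) lies between the finger pads; the fingertips stand 8 mm ahead of it and the grasp point (between the pads) lies 11 mm behind it; z points along the fingers, y is the line along which they close (so a half turn about z gives the same grasp; the last joint's range is limited). The gripper opens to 85 mm and grips with 20 to 120 N. Pads are 22 mm wide; open, the fingers measure 114 mm over their backs; the gripper's body (76 mm by 85 mm) begins 54 mm behind the grasp point. The pads swing forward as they close: fully open they stand 13 mm farther back than shut.
Start: joints at [-1.26, 0.116, 1.442, -0, 1.584, -0.038], TCP at [230.686, -634.363, 239.303] pointing down, gripper open.
Joint ranges: [-2.83, 2.83], [-0.83, 2.19], [0.07, 2.5], [-1.14, 4.28], [0.01, 3], [-2.97, 2.97]. Speed limits (rad/s): [1.89, 1.89, 2.22, 3.14, 3.14, 3.14].

INTERFACE

Orientations are given as a rotation vector (axis times angle).
In Python, from plant import get_obs, capture, hand_in, search_frame, outline_of gives the robot as it stands.
- The arm moves only by the tool apply_moves, never from a script. Its argument "motion" is a list that holds one entry, the list of rows, each a list of 7 numbers: the finger opening in mm, from 0 to 85.4, then the shift along the tool's x, y, z in units of 25 mm (1.0 is 25 mm), then the turn, a rotation vector about the tool's x, y, z in units of 10 degrees (1.0 is 10 degrees). A call has 1 to 20 rows; each row is the pose to reach, as a shift and turn from the pose commanded when the call began, along the tool's axes at that moment; what a row does not reach only later rows make up. A row lasts 1/8 s, in which the tool goes at most 62.5 mm and 10.7 degrees, less where a joint would pass 70% of its speed; a pose out of reach is approached as far as the arm can. A call with a gripper value outside its range is refused whole. The fingers move at their own pace and stop on an object; "force" is the grip in N (left out, the last holds). Time passes only in rows, so rows that repeat a pose let the fingers close. It gives the time, the measured TCP pose, the force, the opening and the grip force at its end, in the units of the state.
- get_obs(): the state, without advancing time (a new reading comes with each control period).
- capture(name): name is "side" or "top"; returns a dict with "pixels" (384x512x3 uint8, red, green, blue), "camera_matrix" (3x3 intrinsics, pixels), "T" (4x4, takes a point from camera to world coordinates). Camera axes: x right, y down, z forward; pixel columns grow to the right and rows downward; lengths in mm; the calibration is good to about 2 mm. A picture is of the moment at which its call begins. There is no depth.
- hand_in(): hands the job in; it is judged then, once.
Trained networks look in a picture, given as the dict that the camera call returned (one of the last four; its "shot" number tells which), for a name from the list of things; names that differ only in an ending like _2 or _b are one class to them, and where a whole thing is asked for, a point or a joint stands for the part that bears it (a point fixed in the world has none). Each returns a list of dicts, best first, with "conf" (0 to 1); they miss things now and then, are a little off and sometimes report something else, mostly with a low value. They report only what shows in the picture. A call takes as long as a camera call.
- search_frame(picture, query): "location" ([column, row] as shares, 0 to 1, of the picture: columns of its width, rows of its height, amid what is visible of it).
- outline_of(picture, query): "pixels" (384x512 bool, what is visible of it) and "location" ([column, row] as shares, 0 to 1, of the picture: columns of its width, rows of its height, amid what is visible of it).
The state is a dict: "time_s": time; "joint_pos": joint angles; "joint_vel": joint speeds; "effort": joint torques, N m; "eef_pos": TCP position; "orientation": TCP orientation; "wrist_force": force on the tool from outside, world axes, zero at the start; "ft_torque": the same for the moment, N m; "gripper_width": finger opening in mm; "gripper_force": force on a finger pad.
Only numpy, scipy, OpenCV 4.12 (cv2) and the standard library are available. Lean on these libraries where they do the work, as an engineer would, in place of code of your own. Each camera call takes 0.05 s, during which the arm holds its last target. There are 200 camera calls.

## Working session

There is one attempt and no reset: what is moved stays moved. The work goes in short steps, Python scripts to look and compute and a tool call to move; the robot and the scene stay as the last step left them, time stands still between calls to the robot, and variables do not carry over. Pictures are saved under pics/ and viewed, at most 14 in all, crops included, and the job is handed in when it is done.

Besides the shell and the picture viewer there is one more tool, called after ">>>" in YAML: its name, and indented under it one key for each argument. apply_moves: Moves the arm, as the interface text tells. Its arguments: {"type":"object","properties":{"motion":{"type":"array","items":{"type":"array","items":{"type":"array","items":{"type":"number"}}}},"force":{"type":"number"}},"required":["motion"]}

```bash
mkdir -p pics; ls
python3 - <<'E'
from plant import *
import cv2,numpy as np,pickle
print(get_obs())
for n in("side","top"):
    c=capture(n); cv2.imwrite(f"pics/{n}0.png",c["pixels"][:,:,::-1]); 
    print(n,c["camera_matrix"].tolist(),np.round(c["T"],3).tolist())
    o={}
    for q in"jar pot tin balance lightbox meter mat dishes weight spatula".split():
        r=outline_of(c,q); o[q]=r
        print(q,[(round(d["conf"],2),np.round(np.array(d["location"])*[512,384],1).tolist(),int(d["pixels"].sum())) for d in r[:2]])
    pickle.dump((c,o),open(n+"0.pkl","wb"))
E
```

```text
pics
{'time_s': 0.0, 'joint_pos': array([-1.25980444e+00,  1.16480142e-01,  1.44227860e+00, -2.07551904e-05,
        1.58399113e+00, -3.78194099e-02]), 'joint_vel': array([-0.00042359,  0.00135095,  0.00095672, -0.00034019, -0.00092892,
        0.00078045]), 'effort': array([ 5.93702316e-04, -7.31970549e+01, -6.32494140e+01, -3.40636780e-05,
        6.33460280e-03,  9.61683725e-06]), 'eef_pos': array([ 230.61945238, -634.18509352,  238.55782736]), 'orientation': array([-3.09280801e+00, -5.44939213e-01,  2.79702491e-04]), 'wrist_force': array([ 0.50496643,  0.88306003, -0.2596647 ]), 'ft_torque': array([ 0.03237493, -0.04507119, -0.06143989]), 'gripper_force': 0.0, 'gripper_width': 85.47222868756627}
side [[354.882256982654, 0.0, 254.54944215057165], [0.0, 354.882256982654, 186.4085443017551], [0.0, 0.0, 1.0]] [[-0.969, -0.155, 0.19, 412.622], [-0.244, 0.674, -0.697, 511.984], [-0.02, -0.722, -0.692, 623.418], [0.0, 0.0, 0.0, 1.0]]
jar [(0.55, [293.6, 103.2], 592)]
pot [(0.7, [205.1, 250.1], 918)]
tin [(0.95, [253.9, 363.5], 1309)]
balance []
lightbox [(0.81, [209.8, 267.7], 4139)]
me
[... 168 characters left out ...]
340.6], 2361)]
top [[494.0195015424263, 0.0, 253.58618830218856], [0.0, 494.0195015424263, 194.2800754085302], [0.0, 0.0, 1.0]] [[-0.027, -0.997, 0.072, 457.057], [-1.0, 0.026, -0.01, -10.598], [0.008, -0.072, -0.997, 1277.588], [0.0, 0.0, 0.0, 1.0]]
jar [(0.68, [398.4, 196.6], 532)]
pot [(0.9, [193.6, 164.0], 496)]
tin [(0.6, [106.1, 229.3], 634), (0.5, [191.0, 163.0], 488)]
balance [(0.84, [383.4, 211.7], 3746)]
lightbox [(0.76, [192.2, 172.4], 2936)]
meter [(0.91, [116.7, 240.1], 3175), (0.43, [397.1, 196.4], 521)]
mat [(0.88, [281.8, 213.8], 1706)]
dishes [(0.95, [303.6, 142.1], 1094), (0.5, [196.3, 176.0], 2943)]
weight [(0.55, [199.4, 247.9], 124)]
spatula [(0.84, [127.2, 150.1], 963)]
```

View pics/top0.png

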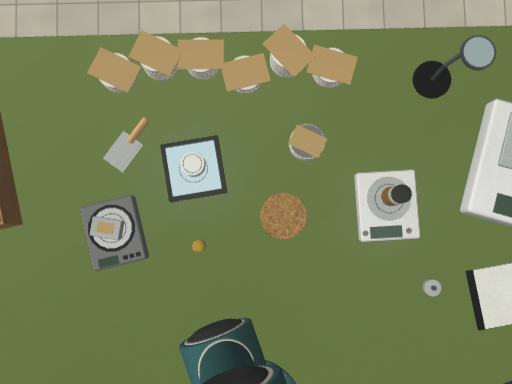

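View pics/side0.png

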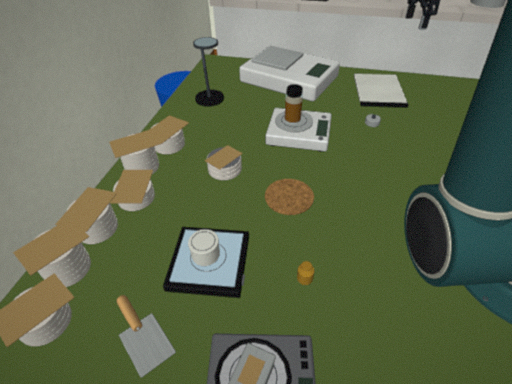

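```bash
cat > h.py <<'E'
import cv2,numpy as np,pickle
from scipy.optimize import minimize
def proj(c,P):
    T=c["T"]; q=(np.asarray(P)-T[:3,3])@T[:3,:3]; p=q@c["camera_matrix"].T; return p[:,:2]/p[:,2:]
def ring(x,y,z,r,n=40):
    a=np.linspace(0,2*np.pi,n,endpoint=False); return np.c_[x+r*np.cos(a),y+r*np.sin(a),0*a+z]
def box(x,y,w,cx,cy,L,W,z0,z1):
    c,s=np.cos(w),np.sin(w); return np.array([[x+c*u-s*v,y+s*u+c*v,z] for u in(cx-L/2,cx+L/2) for v in(cy-W/2,cy+W/2) for z in(z0,z1)])
def hullmask(c,P):
    h=cv2.convexHull(proj(c,P).astype(np.float32)); S=4
    m=np.zeros((384*S,512*S),np.uint8); cv2.fillConvexPoly(m,np.int32(np.round((h+.5)*S)),255)
    return cv2.resize(m,(512,384),interpolation=cv2.INTER_AREA)/255.
def fit(views,model,p0,fill=True,step=8):
    ms=[]
    for c,m in views:
        m=m.astype(np.uint8)
        if fill:
            n,l,s,_=cv2.connectedComponentsWithStats(m); m=(l==1+np.argmax(s[1:,4])).astype(np.uint8)
            h=cv2.convexHull(np.argwhere(m)[:,::-1].astype(np.int32)); cv2.fillConvexPoly(m,h,1)
        ms.append(m.astype(float))
    def f(p):
        e=0
        for (c,_),m in zip(views,ms):
            a=hullmask(c,model(p)); e+=1-np.minimum(a,m).sum()/np.maximum(a,m).sum()
        return e/len(ms)
    p0=np.array(p0,float); sim=np.vstack([p0]+[p0+np.eye(len(p0))[i]*(step if i<2 else .2) for i in range(len(p0))])
    r=minimize(f,p0,method="Nelder-Mead",options=dict(initial_simplex=sim,xatol=.05,fatol=1e-5)); return r.x,r.fun
def unproj(c,uv,z):
    d=c["T"][:3,:3]@np.linalg.inv(c["camera_matrix"])@np.r_[uv,1]; o=c["T"][:3,3]; return (o+d*(z-o[2])/d[2])[:2]
def rect(c,x,y,z,half=80,n=266):
    # image up=+x, left=+y
    s=np.float32([[0,0],[n,0],[n,n],[0,n]]); P=[[x+half,y+half,z],[x+half,y-half,z],[x-half,y-half,z],[x-half,y+half,z]]
    H=cv2.getPerspectiveTransform(proj(c,P).astype(np.float32),s); return cv2.warpPerspective(c["pixels"][:,:,::-1].copy(),H,(n,n),flags=cv2.INTER_CUBIC)
def M(kind):
    return {"jar":lambda z:lambda p:np.vstack([ring(p[0],p[1],z,24),ring(p[0],p[1],z+80,24),ring(p[0],p[1],z+100,22)]),
    "pot":lambda z:lambda p:np.vstack([ring(p[0],p[1],z,29),ring(p[0],p[1],z+36,30),ring(p[0],p[1],z+45,30)]),
    "tin":lambda z:lambda p:np.vstack([box(p[0],p[1],p[2],0,0,70,46,z,z+26),box(p[0],p[1],p[2],0,0,72,48,z+26,z+36)]),
    "lightbox":lambda z:lambda p:box(p[0],p[1],p[2],0,0,150,150,0,24),
    "mat":lambda z:lambda p:np.vstack([ring(p[0],p[1],0,60),ring(p[0],p[1],6,60)]),
    "weight":lambda z:lambda p:np.vstack([ring(p[0],p[1],0,16),ring(p[0],p[1],45,10)]),
    "dishes":lambda z:lambda p:np.vstack([ring(p[0],p[1],0,45),ring(p[0],p[1],42,45)])}[kind]
E
cat > m1.py <<'E'
from h import *
V=[pickle.load(open(n+"0.pkl","rb")) for n in("top","side")]
def u(q,z): 
    return unproj(V[0][0],np.array(V[0][1][q][0]["location"])*[512,384],z)
for q,z,zz in(("jar",50,100),("pot",24,45),("tin",42,70),("lightbox",0,24),("mat",0,6),("weight",0,20),("dishes",0,30)):
    p0=list(u(q,zz))+([.2] if q in("tin","lightbox") else [])
    for vs in(V,V[:1],V[1:]):
        best=min((fit([(c,o[q][0]["pixels"]) for c,o in vs],M(q)(z),p0[:2]+([a] if len(p0)>2 else [])) for a in ((0,.8,1.6,2.4) if q=="tin" else (0,.4))),key=lambda r:r[1])
        print(q,np.round(best[0],2),round(best[1],3))
cs={"bal":(u("jar",100),50),"lb":(u("lightbox",24),24),"met":(u("tin",60),42)}
rows=[]
for c,_ in V:
    r=[]
    for k,((x,y),z) in cs.items():
        x,y=round(x/10)*10,round(y/10)*10; im=rect(c,x,y,z)
        for t in range(-60,61,20):
            k2=int((t+80)/160*266); cv2.line(im,(k2,0),(k2,4),(0,0,255),1); cv2.line(im,(0,k2),(4,k2),(0,0,255),1)
        print(k,x,y); r.append(im)
    rows.append(np.hstack(r))
cv2.imwrite("pics/rect.png",np.vstack(rows))
E
python3 m1.py
```

```text
jar [ 531.8  -361.58] 0.098
jar [ 531.1  -361.21] 0.054
jar [ 534.37 -367.72] 0.098
pot [626.05 126.58] 0.077
pot [626.12 127.9 ] 0.053
pot [627.52 123.66] 0.056
tin [473.58 337.84   1.39] 0.068
tin [473.1  339.84   1.38] 0.07
tin [473.73 336.77   1.4 ] 0.026
lightbox [6.1878e+02 1.2920e+02 1.5000e-01] 0.031
lightbox [6.1835e+02 1.3054e+02 1.4000e-01] 0.023
lightbox [6.1938e+02 1.2761e+02 1.4000e-01] 0.023
mat [492.01 -98.13] 0.058
mat [491.61 -95.71] 0.028
mat [ 492.59 -101.32] 0.031
weight [420.86 120.6 ] 0.161
weight [421.34 121.08] 0.068
weight [422.39 116.62] 0.115
dishes [ 678.77 -163.02] 0.067
dishes [ 679.15 -161.24] 0.049
dishes [ 679.51 -166.01] 0.049
bal 530 -370
lb 610 130
met 470 340
bal 530 -370
lb 610 130
met 470 340
```

View pics/rect.png

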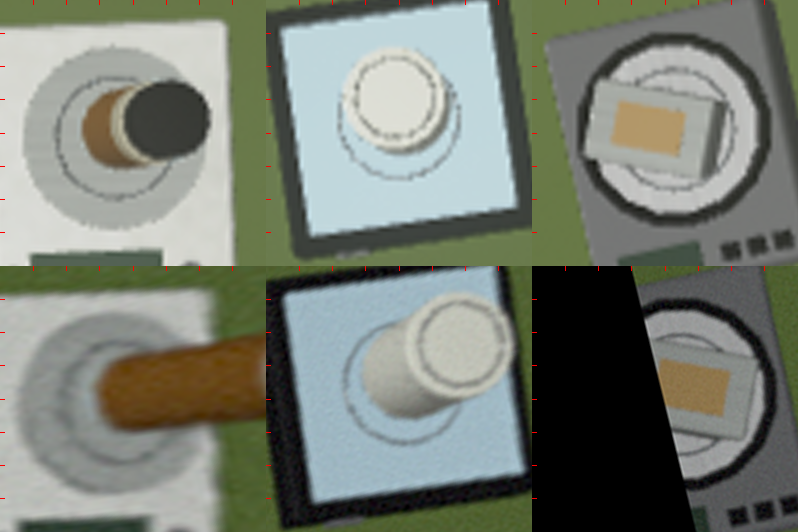

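The crops show each sample off its circle's centre: pan circle near px (114,138), light box circle near (399,118), meter collar near (675,130). Next I'll fit the circles in code.

```bash
cat > circ.py <<'E'
from h import *
from scipy.ndimage import map_coordinates
def circ(c,x,y,z,r=36,span=14,half=80):
    n=640; g=cv2.cvtColor(rect(c,x,y,z,half,n),cv2.COLOR_BGR2GRAY).astype(float); s=n/(2*half)
    a=np.linspace(0,2*np.pi,180,endpoint=False)
    def smp(dx,dy,rr): # up=+x,left=+y
        return map_coordinates(g,[n/2-s*(dx+rr*np.cos(a)),n/2-s*(dy+rr*np.sin(a))],order=1,mode="nearest")
    def sc(p): 
        v=np.minimum(smp(*p,r-4),smp(*p,r+4))-smp(*p,r); return np.clip(v,-10,25).mean()
    G=[(sc((i,j)),i,j) for i in np.arange(-span,span+1,1.) for j in np.arange(-span,span+1,1.)]
    b=max(G); R=minimize(lambda p:-sc(p),b[1:],method="Nelder-Mead")
    return np.round([x+R.x[0],y+R.x[1],-R.fun],1)
E
python3 - <<'E'
from circ import *
for n in("top","side"):
    c,o=pickle.load(open(n+"0.pkl","rb"))
    print(n,"bal",circ(c,527,-358,50),"lb",circ(c,617,130,24),"met",circ(c,472,334,42))
E
```

```text
top bal [ 527.7 -360.    17. ] lb [618.7 130.   17.7] met [472.3 334.1  14.4]
side bal [ 528.2 -363.6    7.5] lb [619.5 127.1  14.9] met [473.  331.2   6.4]
```

```bash
cat > plan.py <<'E'
import sys,numpy as np
# usage: plan.py x y z yawdeg (commanded)  then targets x y z yawdeg ...
a=np.array(sys.argv[1:],float).reshape(-1,4); p=a[0]
c,s=np.cos(np.radians(p[3])),np.sin(np.radians(p[3]))
for t in a[1:]:
    d=t-p; print(np.round([(c*d[0]+s*d[1])/25,(s*d[0]-c*d[1])/25,-d[2]/25,0,0,-d[3]/10],3))
E
python3 plan.py 230.686 -634.363 239.303 20 626.5 126 239.3 0; python3 -c "
from scipy.spatial.transform import Rotation as R
r=R.from_rotvec([-3.09280801e+00, -5.44939213e-01,0]).as_matrix();import numpy as np;print(r,np.degrees(np.arctan2(r[1,0],r[0,0])))"
```

```text
[ 25.28  -23.165   0.      0.      0.      2.   ]
[[ 9.39779761e-01  3.41780575e-01 -1.98443993e-04]
 [ 3.41780575e-01 -9.39779107e-01  1.12627089e-03]
 [ 1.98443993e-04 -1.12627089e-03 -9.99999346e-01]] 19.985393912905717
```

>>> apply_moves:
  motion:
    - [[85,25.28,-23.165,0,0,0,2],[85,25.28,-23.165,0,0,0,2],[85,25.28,-23.165,0,0,0,2],[85,25.28,-23.165,0,0,0,2],[85,25.28,-23.165,0,0,0,2],[85,25.28,-23.165,0,0,0,2],[85,25.28,-23.165,0,0,0,2],[85,25.28,-23.165,0,0,0,2],[85,25.28,-23.165,0,0,0,2],[85,25.28,-23.165,0,0,0,2],[85,25.28,-23.165,0,0,0,2],[85,25.28,-23.165,0,0,0,2],[85,25.28,-23.165,0,0,0,2],[85,25.28,-23.165,0,0,0,2],[85,25.28,-23.165,0,0,0,2],[85,25.28,-23.165,0,0,0,2],[85,25.28,-23.165,0,0,0,2],[85,25.28,-23.165,0,0,0,2],[85,25.28,-23.165,0,0,0,2],[85,25.28,-23.165,0,0,0,2]]

```text
time_s: 3.6
eef_pos: [626.7, 125.6, 239.4]
orientation: [-3.142, 0.001, -0.0]
wrist_force: [-0.1, 0.0, -0.8]
gripper_width: 85.1
gripper_force: 0.0
```

>>> apply_moves:
  motion:
    - [[85,0,0,2,0,0,0],[85,0,0,4,0,0,0],[85,0,0,5.5,0,0,0],[85,0,0,6.5,0,0,0],[85,0,0,7.3,0,0,0],[85,0,0,7.8,0,0,0],[85,0,0,8.05,0,0,0],[85,0,0,8.05,0,0,0],[70,0,0,8.05,0,0,0],[64,0,0,8.05,0,0,0],[61,0,0,8.05,0,0,0],[58,0,0,8.05,0,0,0],[55,0,0,8.05,0,0,0],[50,0,0,8.05,0,0,0],[50,0,0,8.05,0,0,0],[50,0,0,8.05,0,0,0]]
  force: 30

```text
time_s: 5.6
eef_pos: [626.9, 125.9, 38.6]
orientation: [-3.142, 0.0, -0.001]
wrist_force: [-2.1, -0.5, 5.7]
gripper_width: 58.7
gripper_force: 31.8
```

>>> apply_moves:
  motion:
    - [[50,0,0,-0.4,0,0,0],[50,0,0,-1.4,0,0,0],[50,0,0,-2.6,0,0,0],[50,-0.4,0.6,-3.2,0,0,0],[50,-1.2,2,-3.2,0,0,0],[50,-2.2,3.7,-3.2,0,0,0],[50,-3.2,5.4,-3.2,0,0,0],[50,-4.2,7.1,-3.2,0,0,0],[50,-5,8.4,-3,0,0,0],[50,-5.38,8.98,-2.2,0,0,0],[50,-5.38,8.98,-1.2,0,0,0],[50,-5.38,8.98,-0.4,0,0,0],[50,-5.38,8.98,0.2,0,0,0],[50,-5.38,8.98,0.5,0,0,0],[50,-5.38,8.98,0.65,0,0,0],[50,-5.38,8.98,0.7,0,0,0],[50,-5.38,8.98,0.7,0,0,0],[50,-5.38,8.98,0.7,0,0,0]]

```text
time_s: 7.85
eef_pos: [492.3, -98.6, 20.9]
orientation: [3.141, -0.0, 0.001]
wrist_force: [0.9, 0.5, -0.9]
gripper_width: 59.0
gripper_force: 32.7
```

>>> apply_moves:
  motion:
    - [[50,0,0,0.02,0,0,0],[50,0,0,0.04,0,0,0],[50,0,0,0.04,0,0,0],[62,0,0,0.04,0,0,0],[66,0,0,0.04,0,0,0],[76,0,0,0.04,0,0,0],[85,0,0,0.04,0,0,0],[85,0,0,0.0,0,0,0],[85,0,0,-1,0,0,0],[85,0,0,-3,0,0,0],[85,0,0,-5.5,0,0,0],[85,0,0,-8,0,0,0],[85,0.6,2.6,-8.8,0,0,0],[85,1,5.1,-8.8,0,0,0],[85,1.4,7.6,-8.8,0,0,0],[85,1.6,10,-8.8,0,0,0],[85,1.6,10.6,-8.8,0,0,0],[85,1.6,10.6,-8.8,0,0,0],[85,1.6,10.6,-8.8,0,0,0]]

```text
time_s: 10.22
eef_pos: [532.2, -362.5, 240.7]
orientation: [-3.141, -0.001, -0.0]
wrist_force: [0.2, 0.4, -0.1]
gripper_width: 84.8
gripper_force: 0.0
```

```bash
cat > look.py <<'E'
import sys
from plant import *
from h import *
# look.py tag  name:zbase:x:y[:yaw] ...
tag=sys.argv[1]; V=[]
for n in("top","side"):
    c=capture(n); cv2.imwrite(f"pics/{n}{tag}.png",c["pixels"][:,:,::-1]); V.append((n,c))
    pickle.dump(c,open(f"c_{n}{tag}.pkl","wb"))
for a in sys.argv[2:]:
    q,*v=a.split(":"); z,*p=map(float,v)
    for n,c in V:
        for d in outline_of(c,q)[:2]:
            x,e=fit([(c,d["pixels"])],M(q)(z),p,step=5); print(q,n,round(d["conf"],2),np.round(x,2),round(e,3))
o=get_obs(); print(o["time_s"],o["eef_pos"],o["wrist_force"])
E
python3 look.py 1 pot:6:492:-98 dishes:0:679:-163 mat:0:492:-98
python3 - <<'E'
from circ import *
for n in("top","side"):
    c=pickle.load(open(f"c_{n}1.pkl","rb")); print(n,circ(c,619,128,24))
E
```

```text
pot top 0.89 [491.11 -97.12] 0.04
pot side 0.73 [ 491.85 -101.13] 0.048
dishes top 0.65 [ 678.37 -160.82] 0.057
dishes side 0.72 [ 679.12 -165.14] 0.058
mat top 0.77 [492.16 -94.97] 0.031
mat side 0.57 [492.89 -97.39] 0.089
10.625 [ 532.15145889 -363.22874244  240.736508  ] [ 0.53452534 -0.16390977  0.61955793]
top [619.4 130.4  24.6]
side [619.6 126.7  23. ]
```

>>> apply_moves:
  motion:
    - [[85,0,0,1.5,0,0,0],[85,0,0,3,0,0,0],[85,0,0,4.3,0,0,0],[85,0,0,5.1,0,0,0],[85,0,0,5.6,0,0,0],[85,0,0,5.78,0,0,0],[80,0,0,5.78,0,0,0],[72,0,0,5.78,0,0,0],[65,0,0,5.78,0,0,0],[60,0,0,5.78,0,0,0],[56,0,0,5.78,0,0,0],[53,0,0,5.78,0,0,0],[50,0,0,5.78,0,0,0],[47,0,0,5.78,0,0,0],[43,0,0,5.78,0,0,0],[40,0,0,5.78,0,0,0],[40,0,0,5.78,0,0,0]]
  force: 40

```text
time_s: 12.75
eef_pos: [532.2, -363.5, 96.4]
orientation: [-3.142, 0.0, -0.0]
wrist_force: [-0.1, 3.2, 4.8]
gripper_width: 47.5
gripper_force: 39.9
```

>>> apply_moves:
  motion:
    - [[40,0,0,-0.3,0,0,0],[40,0,0,-1,0,0,0],[40,0,0,-2,0,0,0],[40,0.1,-0.4,-2.8,0,0,0],[40,0.3,-1.4,-3,0,0,0],[40,0.5,-2.8,-3,0,0,0],[40,0.8,-4.4,-3,0,0,0],[40,1.1,-6,-3,0,0,0],[40,1.4,-7.7,-3,0,0,0],[40,1.7,-9.4,-3,0,0,0],[40,2,-11.1,-3,0,0,0],[40,2.3,-12.8,-3,0,0,0],[40,2.6,-14.5,-3,0,0,0],[40,2.9,-16.1,-3,0,0,0],[40,3.2,-17.6,-3,0,0,0],[40,3.4,-18.8,-3,0,0,0],[40,3.5,-19.5,-3,0,0,0],[40,3.5,-19.7,-2.8,0,0,0],[40,3.5,-19.7,-2.3,0,0,0],[40,3.5,-19.7,-1.6,0,0,0]]

```text
time_s: 15.25
eef_pos: [619.6, 128.0, 135.0]
orientation: [3.141, -0.002, 0.0]
wrist_force: [-0.7, 0.0, -2.5]
gripper_width: 47.1
gripper_force: 41.1
```

>>> apply_moves:
  motion:
    - [[40,0,0,0.7,0,0,0],[40,0,0,1.4,0,0,0],[40,0,0,2,0,0,0],[40,0,0,2.4,0,0,0],[40,0,0,2.58,0,0,0],[40,0,0,2.64,0,0,0],[40,0,0,2.64,0,0,0],[40,0,0,2.64,0,0,0]]

```text
time_s: 16.25
eef_pos: [619.9, 128.9, 70.4]
orientation: [-3.141, 0.0, -0.001]
wrist_force: [-0.1, 0.8, -1.9]
gripper_width: 47.2
gripper_force: 41.0
```

```bash
python3 look.py 2 tin:42:473.5:338:1.39 jar:24:619:129
```

```text
tin top 0.75 [472.57 340.27   1.41] 0.067
tin side 0.75 [473.2  337.05   1.4 ] 0.029
jar top 0.58 [581.87 108.51] 0.868
jar side 0.9 [617.8  129.97] 0.342
16.55 [619.89459328 128.93069446  70.40673052] [-1.09414827  0.33994514  1.0773235 ]
```

>>> apply_moves:
  motion:
    - [[40,0,0,0.03,0,0,0],[40,0,0,0.03,0,0,0],[49,0,0,0.03,0,0,0],[52,0,0,0.03,0,0,0],[60,0,0,0.03,0,0,0],[72,0,0,0.03,0,0,0],[85,0,0,0.03,0,0,0],[85,0,0,-0.2,0,0,0],[85,0,0,-1.5,0,0,0],[85,0,0,-3.5,0,0,0],[85,0,0,-5.6,0,0,0],[85,0,0,-6.8,0,0,0],[85,0,0,-6.8,0,0,0],[85,-0.7,-1.2,-6.8,0,0,-1.01],[85,-1.6,-2.4,-6.8,0,0,-2.01],[85,-2.5,-3.7,-6.8,0,0,-3.02],[85,-3.4,-5,-6.8,0,0,-4.03],[85,-4.3,-6.3,-6.8,0,0,-5.03],[85,-5.2,-7.6,-6.8,0,0,-6.04],[85,-5.85,-8.4,-6.8,0,0,-7.05]]

```text
time_s: 19.05
eef_pos: [472.3, 340.0, 239.1]
orientation: [-2.56, -1.821, 0.002]
wrist_force: [0.1, 0.7, -0.3]
gripper_width: 85.1
gripper_force: 0.0
```

>>> apply_moves:
  motion:
    - [[60,0,0,0,0,0,-1],[60,0,0,0,0,0,-1],[60,0,0,0,0,0,-1],[60,0,0,0,0,0,-1],[60,0,0,0,0,0,-1]]

```text
time_s: 19.68
eef_pos: [473.7, 338.7, 240.0]
orientation: [-2.4, -2.028, 0.0]
wrist_force: [-0.5, 0.5, 0.2]
gripper_width: 60.0
gripper_force: 0.0
```

```bash
python3 look.py 3 jar:24:619:129
python3 - <<'E'
from circ import *
for n in("top","side"):
    c=pickle.load(open(f"c_{n}3.pkl","rb")); print(n,circ(c,528,-361,50))
from scipy.spatial.transform import Rotation as R
from plant import get_obs
r=R.from_rotvec(get_obs()["orientation"]).as_matrix();print(np.degrees(np.arctan2(r[1,0],r[0,0])),get_obs()["gripper_width"])
E
```

```text
jar top 0.64 [618.51 129.37] 0.102
19.875 [473.56050397 338.86969741 240.05890291] [-0.24498999 -0.19147842  0.68084604]
top [ 527.5 -359.5   24.7]
side [ 5.378e+02 -3.506e+02 -2.000e-01]
80.45731043778885 60.14832604710496
```

View pics/side3.png

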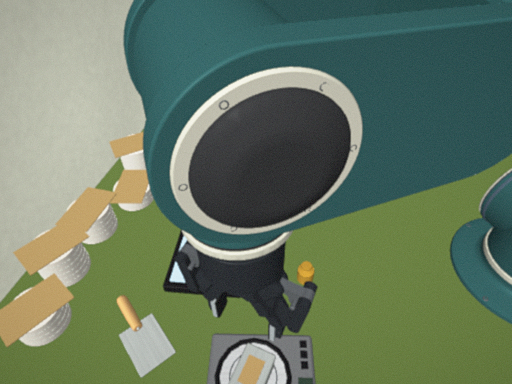

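The side view shows the gripper above the tin near (255,365), with weight and spatula undisturbed.

>>> apply_moves:
  motion:
    - [[66,0,0,2,0,0,0],[66,0,0,4,0,0,0],[66,0,0,5.6,0,0,0],[66,0,0,6.6,0,0,0],[66,0,0,7.2,0,0,0],[66,0,0,7.4,0,0,0],[66,0,0,7.44,0,0,0],[62,0,0,7.44,0,0,0],[56,0,0,7.44,0,0,0],[52,0,0,7.44,0,0,0],[50,0,0,7.44,0,0,0],[48,0,0,7.44,0,0,0],[45,0,0,7.44,0,0,0],[40,0,0,7.44,0,0,0],[38,0,0,7.44,0,0,0],[38,0,0,7.44,0,0,0]]
  force: 40

```text
time_s: 21.88
eef_pos: [473.6, 339.0, 54.4]
orientation: [2.398, 2.03, 0.001]
wrist_force: [-1.4, -1.0, 5.3]
gripper_width: 47.3
gripper_force: 41.6
```

>>> apply_moves:
  motion:
    - [[38,0,0,-0.3,0,0,0],[38,0,0,-1,0,0,0],[38,0,0,-2.2,0,0,0],[38,0,0,-3.6,0,0,0],[38,-0.4,0.1,-4.6,0,0,0],[38,-1.4,0.35,-5,0,0,0],[38,-2.8,0.7,-5,0,0,0],[38,-4.5,1.12,-5,0,0,0],[38,-6.3,1.57,-5,0,0,0],[38,-8.1,2.02,-5,0,0,0],[38,-9.9,2.46,-5,0,0,0],[38,-11.7,2.91,-5,0,0,0],[38,-13.5,3.36,-5,0,0,0],[38,-15.3,3.81,-5,0,0,0],[38,-17.1,4.25,-5,0,0,0],[38,-18.9,4.7,-5,0,0,0],[38,-20.7,5.15,-5,0,0,0],[38,-22.5,5.6,-5,0,0,0],[38,-24.2,6.02,-5,0,0,0],[38,-25.5,6.34,-5,0,0,0]]

```text
time_s: 24.38
eef_pos: [524.3, -317.8, 180.2]
orientation: [2.398, 2.028, 0.0]
wrist_force: [0.5, 0.9, -0.7]
gripper_width: 47.2
gripper_force: 41.4
```

>>> apply_moves:
  motion:
    - [[38,-1,0.25,0,0,0,0],[38,-1.6,0.4,0.2,0,0,0],[38,-1.755,0.44,1,0,0,0],[38,-1.755,0.44,2.2,0,0,0],[38,-1.755,0.44,3.3,0,0,0],[38,-1.755,0.44,4.1,0,0,0],[38,-1.755,0.44,4.5,0,0,0],[38,-1.755,0.44,4.66,0,0,0],[38,-1.755,0.44,4.7,0,0,0],[38,-1.755,0.44,4.7,0,0,0],[38,-1.755,0.44,4.7,0,0,0]]

```text
time_s: 25.75
eef_pos: [528.5, -361.3, 62.4]
orientation: [2.397, 2.029, 0.001]
wrist_force: [1.0, 1.5, 5.5]
gripper_width: 47.1
gripper_force: 41.9
```

>>> apply_moves:
  motion:
    - [[46,0,0,0,0,0,0],[49,0,0,0,0,0,0],[54,0,0,0,0,0,0],[62,0,0,0,0,0,0],[70,0,0,0,0,0,0],[70,0,0,-0.3,0,0,0],[70,0,0,-1.3,0,0,0],[70,0,0,-3,0,0,0],[70,0,0,-4.5,0,0,0],[85,0.8,-0.25,-5,0,0,1],[85,2,-0.62,-5,0,0,2],[85,3.3,-1.03,-5,0,0,3],[85,4.6,-1.43,-5,0,0,4],[85,5.9,-1.84,-5,0,0,5],[85,7.2,-2.24,-5,0,0,6],[85,8.5,-2.65,-5,0,0,7],[85,9.6,-3,-5,0,0,8],[85,10.12,-3.15,-5,0,0,8.05],[85,10.12,-3.15,-5,0,0,8.05],[85,10.12,-3.15,-5,0,0,8.05]]

```text
time_s: 28.25
eef_pos: [492.3, -99.3, 186.6]
orientation: [3.141, 0.003, -0.0]
wrist_force: [0.4, 0.3, -0.1]
gripper_width: 85.3
gripper_force: 0.0
```

```bash
python3 look.py 4 tin:50:528:-361:1.4 jar:24:619:129
python3 - <<'E'
from circ import *
for n in("top","side"):
    c=pickle.load(open(f"c_{n}4.pkl","rb")); print(n,circ(c,528,-361,50),circ(c,473,333,42))
E
```

```text
tin top 0.65 [ 528.76 -360.26    1.45] 0.085
jar top 0.81 [619.38 130.46] 0.063
jar side 0.77 [620.09 127.98] 0.037
28.55 [492.21173965 -98.95795141 186.45222698] [ 0.4128875  -0.21311948  0.06421474]
top [ 527.5 -360.3   13.6] [472.2 335.   25. ]
side [ 528.1 -363.3    0.8] [473.  330.1  14.6]
```

View pics/top4.png

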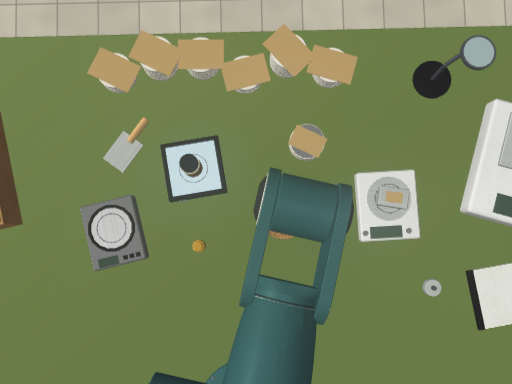

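>>> apply_moves:
  motion:
    - [[85,0,0,1.8,0,0,0],[85,0,0,3.6,0,0,0],[85,0,0,5,0,0,0],[85,0,0,5.9,0,0,0],[85,0,0,6.4,0,0,0],[85,0,0,6.65,0,0,0],[85,0,0,6.65,0,0,0],[76,0,0,6.65,0,0,0],[68,0,0,6.65,0,0,0],[63,0,0,6.65,0,0,0],[60,0,0,6.65,0,0,0],[57,0,0,6.65,0,0,0],[53,0,0,6.65,0,0,0],[50,0,0,6.65,0,0,0],[50,0,0,6.65,0,0,0],[50,0,0,6.65,0,0,0]]
  force: 30

```text
time_s: 30.55
eef_pos: [492.4, -98.6, 20.7]
orientation: [3.141, -0.0, 0.001]
wrist_force: [-2.0, -0.9, 5.5]
gripper_width: 59.1
gripper_force: 31.7
```

>>> apply_moves:
  motion:
    - [[50,0,0,-0.3,0,0,0],[50,0,0,-1.2,0,0,0],[50,0,0,-2.6,0,0,0],[50,0,0,-4,0,0,0],[50,0,-0.3,-4.8,0,0,0],[50,-0.05,-1.2,-5,0,0,0],[50,-0.1,-2.6,-5,0,0,0],[50,-0.2,-4.2,-5,0,0,0],[50,-0.3,-5.9,-5,0,0,0],[50,-0.35,-7.6,-5,0,0,0],[50,-0.4,-9.3,-5,0,0,0],[50,-0.5,-11,-5,0,0,0],[50,-0.6,-12.7,-5,0,0,0],[50,-0.65,-14.3,-5,0,0,0],[50,-0.7,-15.7,-5,0,0,0],[50,-0.75,-16.7,-5,0,0,0],[50,-0.77,-17.2,-4.9,0,0,0],[50,-0.77,-17.27,-4.4,0,0,0],[50,-0.77,-17.27,-3.6,0,0,0],[50,-0.77,-17.27,-2.8,0,0,0]]

```text
time_s: 33.05
eef_pos: [472.8, 332.3, 88.3]
orientation: [3.141, -0.002, -0.001]
wrist_force: [0.3, 0.2, -0.7]
gripper_width: 58.9
gripper_force: 32.7
```

>>> apply_moves:
  motion:
    - [[50,0,0,0.5,0,0,0],[50,0,0,0.9,0,0,0],[50,0,0,1.2,0,0,0],[50,0,0,1.33,0,0,0],[50,0,0,1.37,0,0,0],[50,0,0,1.39,0,0,0],[50,0,0,1.39,0,0,0]]

```text
time_s: 33.92
eef_pos: [473.4, 333.4, 56.7]
orientation: [-3.141, 0.0, -0.002]
wrist_force: [-3.0, -1.3, 5.9]
gripper_width: 59.1
gripper_force: 33.1
```

>>> apply_moves:
  motion:
    - [[58,0,0,-0.01,0,0,0],[61,0,0,-0.02,0,0,0],[65,0,0,-0.02,0,0,0],[74,0,0,-0.02,0,0,0],[84,0,0,-0.02,0,0,0],[85,0,0,-0.2,0,0,0],[85,0,0,-1.5,0,0,0],[85,0,0,-3.5,0,0,0],[85,0,0,-5.6,0,0,0],[85,0,0,-7.4,0,0,0],[85,-0.3,2,-7.4,0,0,0],[85,-0.6,4,-7.4,0,0,0],[85,-0.9,6,-7.4,0,0,0],[85,-1.2,8,-7.4,0,0,0],[85,-1.4,10,-7.4,0,0,0],[85,-1.7,12,-7.4,0,0,0],[85,-2,14,-7.4,0,0,0],[85,-2.2,16,-7.4,0,0,0],[85,-2.5,18,-7.4,0,0,0],[85,-2.5,18,-7.4,0,0,0]]

```text
time_s: 36.42
eef_pos: [409.7, -119.3, 240.9]
orientation: [3.141, -0.007, 0.0]
wrist_force: [-0.2, -0.0, -0.6]
gripper_width: 85.0
gripper_force: 0.0
```

>>> apply_moves:
  motion:
    - [[85,-0.3,2,0,0,0,0],[85,-0.6,4,0,0,0,0],[85,-0.8,6,0,0,0,0],[85,-1.1,8,0,0,0,0],[85,-1.4,10,0,0,0,0],[85,-1.7,12,0,0,0,0],[85,-2,14,0,0,0,0],[85,-2.2,16,0,0,0,0],[85,-2.4,17.7,0,0,0,0],[85,-2.4,17.7,0,0,0,0],[85,-2.4,17.7,0,0,0,0],[85,-2.4,17.7,0,0,0,0]]

```text
time_s: 37.92
eef_pos: [351.0, -558.2, 241.0]
orientation: [3.141, 0.001, 0.001]
wrist_force: [-0.8, -0.0, 0.6]
gripper_width: 85.1
gripper_force: 0.0
```

```bash
python3 look.py 5 pot:42:472:333 tin:50:528:-361:1.4 jar:24:619:129 dishes:0:679:-163 weight:0:421:120
python3 - <<'E'
from circ import *
R=[]
for n in("top","side"):
    c=pickle.load(open(f"c_{n}5.pkl","rb")); print(n,circ(c,528,-361,50),circ(c,473,333,42),circ(c,619,129,24))
    R.append(np.hstack([rect(c,528,-361,50),rect(c,619,129,24),rect(c,473,333,42)]))
cv2.imwrite("pics/rect5.png",np.vstack(R))
E
```

```text
pot top 0.59 [472.17 335.93] 0.038
pot side 0.63 [472.15 332.04] 0.022
tin top 0.62 [ 528.57 -360.72    1.41] 0.077
tin top 0.18 [ 528.  -361.     1.4] 1.0
tin side 0.85 [ 528.72 -366.03    1.38] 0.06
jar top 0.64 [619.52 130.79] 0.044
jar side 0.6 [620.14 128.16] 0.045
dishes top 0.91 [ 677.09 -161.16] 0.052
dishes side 0.61 [ 679.66 -166.69] 0.068
dishes side 0.56 [ 679. -163.] 1.0
weight top 0.45 [420.68 122.2 ] 0.119
weight side 0.78 [422.94 116.19] 0.123
38.525 [ 350.27900989 -559.27588417  240.52391127] [-0.64362701 -0.03662956  0.06420183]
top [ 527.4 -360.1   13.4] [472.8 334.7  20. ] [619.5 130.5  17.2]
side [ 527.8 -364.7    6. ] [474.  328.7   9.2] [620.  127.1  15.6]
```

View pics/rect5.png

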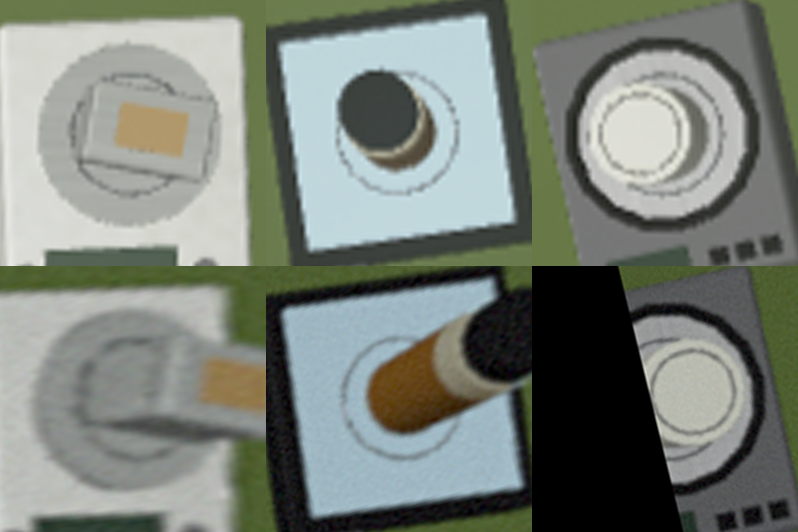

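View pics/top5.png

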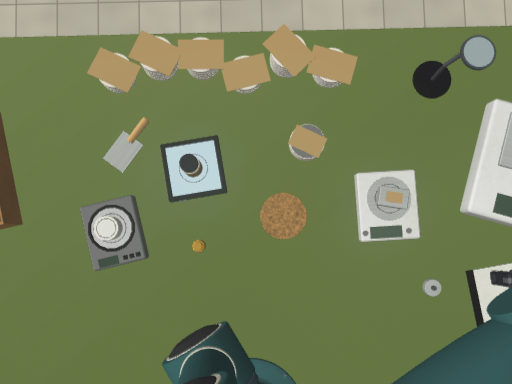

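All three samples stand within about 1–2 mm of their circle centres. The mat is empty at (283,215), and the dishes, weight and spatula are where they started.

```bash
python3 -c "
from plant import hand_in
print(hand_in())"
```

```text
the job is handed in; nothing more can be done
None
```

The changeover is done and handed in after 38.5 s: jar on the light box, pot in the moisture meter and tin on the balance, each about 1–2 mm from its circle's centre by camera, with the mat empty and the dishes, weight and spatula unshifted as far as the cameras show.

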